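# Load a beaker with hazelnuts and hold it down on a press-to-run swirl base

### The job

Tip the three hazelnuts from the steel scoop into the red beaker and lay the scoop back down on the worktop. Then stand the beaker upright in the orange sprung ring of the swirl base, press it down as far as the ring goes (the base runs only while the ring is fully down), and finish while still gripping the beaker and holding it pressed down. Leave the jar, the salt shaker and the mug alone.

Things in the scene. Friction and masses are not known exactly. Their poses are not given: they have to be found in the camera images.
- red_cup: Tall open red plastic beaker standing upright on the worktop, 120 mm high, round, tapering from 74 mm across at the rim to 56 mm at the foot (65 mm across at 60 mm height), thin wall, hollow to 2 mm above its underside, 60 g. Origin: centre of its underside; z up along its axis.
- ring_seat (a point): Centre of the inner floor of the orange ring cradle, where the beaker's underside rests; moves with the ring; 57 mm above the worktop when up. The ring is a shallow round cup, inner diameter 61 mm for the lowest 10 mm, flaring to 71 mm at its mouth 20 mm above this point, outer 79 mm, on a fixed round grey base 108 mm across, 37 mm high.
- ring (a joint): How far the orange sprung ring is pressed straight down, in m: 0 = up (as found), 0.014 = fully down at its stop. About 4 N starts it moving and about 10 N holds it fully down; it springs back up when let go. The loaded beaker's weight alone does not move it.
- scoop: Steel scoop with black handle, 90 g, level on the worktop: a tray 60 mm long, 43 wide, 37 high, its open nose at +x, its inner floor falling 0.21 rad from the nose to the back wall, so the nuts stay in while it is held level; they roll out over the nose when pitched nose down by about 45 degrees. Origin: on the worktop under the middle of the tray; z up; the handle runs along -x.
- scoop_handle (a point): Grip point at the middle of the scoop's handle: a level bar 14 mm wide (scoop's y), 16 mm high, 90 mm long (x), its middle 30 mm above the worktop and 70 mm behind the scoop's origin. A foot under the handle's end (112 mm behind the origin) rests on the worktop. Axes as the scoop's.
- scoop_nose (a point): Middle of the scoop's nose edge (top of the inner floor), over which the nuts roll out; 30 mm ahead of the scoop's origin, 16 mm above the worktop. Axes as the scoop's.
- nut0_center (a point): Centre of one of the three hazelnuts: brown, round, 18 mm across, 10 g; at the start all three lie in the scoop.
- nut1_center (a point): Centre of one of the three hazelnuts: brown, round, 18 mm across, 10 g; at the start all three lie in the scoop.
- nut2_center (a point): Centre of one of the three hazelnuts: brown, round, 18 mm across, 10 g; at the start all three lie in the scoop.
- jar: Bystander: clear jar with a black lid, 63 mm across, 94 mm high. Origin: centre of its underside.
- salt: Bystander: salt shaker with a metal top, 44 mm across, 90 mm high. Origin: centre of its underside.
- mug: Bystander: white mug, its handle at -y, 82 x 112 mm, 94 mm high. Origin: centre of its underside.

How it is judged:
By the outcome, as a careful person would: the job done as asked, in the order asked, and still so for the second after the job is handed in, while the arm keeps its last pose, push and grip.
It also fails if it takes over 72 s, if anything falls off the work surface, if the arm or the gripper's body presses on something with over 40 N, if the wrist force passes 120 N, or if a joint passes its speed limit or range.

### The arm

A 6-joint arm with a two-finger parallel gripper is mounted at the origin on a cart in front of the work surface, level with it; the furniture and walls round the work are solid. World frame = base frame: x ahead of the robot, y to its left, z up, the work surface at z = 0. Lengths are in m, angles in rad, forces in N, time in s.
With the tool pointing down it reaches from about 0.375 to 0.9 m from the base axis. Payload 3.1 kg.
Tool frame: the origin (TCP) lies midway between the tips of the shut fingers; the grasp point (between the pads) lies robot.grip_depth behind it (robot.grip_depth is the distance from the TCP to the grasp point, in m); z points along the fingers, y is the line along which they close (so a half turn about z gives the same grasp; the last joint's range is limited). The gripper opens to 87 mm and grips with 3 to 60 N. Pads are 19 mm wide; open, the fingers measure 117 mm over their backs; the gripper's body (75 mm by 190 mm) begins 51 mm behind the grasp point.
Start: joints at [-1.29, 0.527, 1.433, -0, 1.181, -0.178], TCP at [0.277, -0.56, 0.223] pointing down, gripper open.
Joint ranges: [-3.08, 3.08], [-0.75, 2.2], [0.22, 2.44], [-1.43, 4.57], [0, 2.65], [-2.85, 2.85]. Speed limits (rad/s): [2.79, 2.79, 3.14, 3.14, 3.14, 3.14].

### API

Orientations are given as a unit quaternion [x, y, z, w].
In Python, from rig import robot gives the robot as it stands.
- The arm moves only by the tool creep_tool, called after "Call:" as name(argument=value, ...) on one line, values as JSON. Schema: {"type":"object","properties":{"offsets":{"type":"array","items":{"type":"array","items":{"type":"number"},"minItems":4,"maxItems":4},"minItems":1,"maxItems":20},"jaw":{"type":"number"},"grip_force":{"type":"number"},"only":{"type":"string"},"quiet":{"type":"boolean"},"lines":{"type":"string"}},"required":["offsets"],"additionalProperties":false}. offsets is a list of rows, 1 to 20 of them, each of 4 numbers: dx, dy, dz in m, then a turn about the tool's z in rad; each row shifts and turns the commanded pose from where the row before left it, along the tool's axes as they then stand; what a row does not reach is not made up. A row lasts 1/12 s, in which the tool goes at most 0.0417 m and 0.125 rad, less where a joint would pass 70% of its speed; a pose out of reach is approached as far as the arm can. jaw is the finger opening in m, set as the call begins (left out keeps the last). The fingers move at their own pace and stop on an object; grip_force is the grip in N (left out, the last holds). Time passes only in rows, so rows that do not move let the fingers close. The tool returns the time, the measured TCP pose, the force, the opening and the grip force at its end. only (a regular expression) keeps the lines of the reply that match it, lines (a string "A,B") keeps lines A to B, and quiet returns only ok. Input that does not fit is refused with a message, and nothing moves.
- robot.get_obs(): the state, without advancing time (a new reading comes with each control period).
- robot.camera(name): name is "scene" or "top" or "wrist"; returns a dict with "img" (480x640x3 uint8, red, green, blue), "fx", "fy", "cx", "cy" (pixels), "xyz" and "attitude" of the camera in the world. Camera axes: x right, y down, z forward; pixel columns grow to the right and rows downward; lengths in m; the calibration is good to about 2 mm. The wrist camera is an equidistant fisheye: a pixel r from the principal point sees the ray r / f radians off the axis. A picture is of the moment at which its call begins. There is no depth.
- robot.hand_in(): hands the job in; it is judged then, once.
The state is a dict: "time": time; "q": joint angles; "joint_velocities": joint speeds; "joint_torque": joint torques, N m; "position": TCP position; "tool_rot": TCP orientation; "ft_force": force on the tool from outside, world axes, zero at the start; "moment": the same for the moment, N m; "grip_width": finger opening in m; "grip_force": force on a finger pad.
Only numpy, scipy, OpenCV 4.12 (cv2) and the standard library are available. Lean on these libraries where they do the work, as an engineer would, in place of code of your own. Each camera call takes 0.05 s, during which the arm holds its last target. There are 200 camera calls.

## Working session

There is one attempt and no reset: what is moved stays moved. The work goes in short steps, Python scripts to look and compute and a tool call to move; the robot and the scene stay as the last step left them, time stands still between calls to the robot, and variables do not carry over. Pictures are saved under pics/ and viewed, at most 10 in all, crops included, and the job is handed in when it is done.

```bash
mkdir -p pics; ls
```

Run:
```python
from rig import robot
import cv2,numpy as np
o=robot.get_obs(); print(o['time'],o['position'],o['tool_rot'],o['grip_width'],robot.grip_depth)
for n in ("scene","top"):
    c=robot.camera(n); cv2.imwrite(f'pics/{n}0.png',c['img'][:,:,::-1]); print(n,c['fx'],c['fy'],c['cx'],c['cy'],c['xyz'],c['attitude'])
```

```text
pics
0.0 [ 0.2766151  -0.55962719  0.22157397] [ 9.73797896e-01  2.27412590e-01 -7.88283429e-05 -1.07914943e-03] 0.08661533025361678 0.0187
scene 466.9888909053083 466.9888909053083 320.12156559448204 229.32053600990776 [-0.01963436  0.56277574  0.64980964] [-0.38048894  0.82144015 -0.3874128   0.1742859 ]
top 565.6234214022519 565.6234214022519 332.8835708084744 240.68900627206193 [0.37905578 0.13919985 0.90135285] [-0.70145775  0.70861554 -0.05494845  0.05293127]
```

View pics/scene0.png

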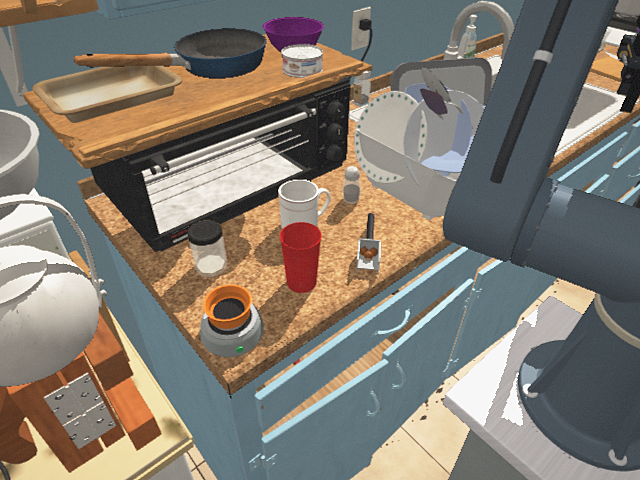

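View pics/top0.png

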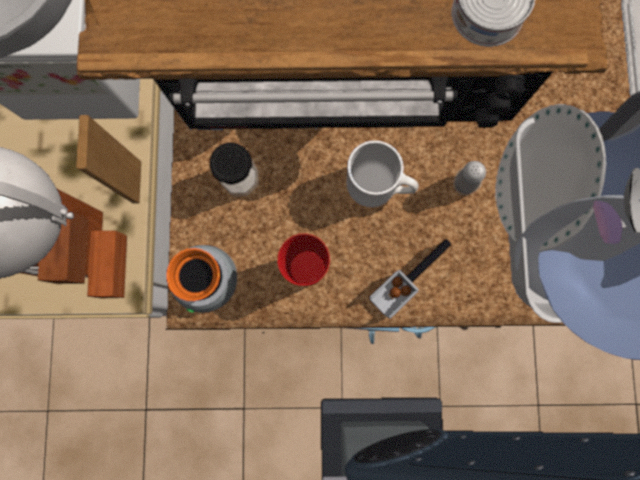

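The scene view shows the beaker at (300,258), the ring at (228,308) and the scoop tray at (370,255). The top view shows the beaker rim at (304,260), the ring at (195,275), the tray at (395,293) and its handle running to (447,243). The tool can't tilt, so I plan to let the scoop pitch between the pads by easing the grip.

Create h.py:
```python
import cv2,numpy as np
from scipy.spatial.transform import Rotation as R
from scipy.optimize import least_squares
def plane(c,px,z):
    px=np.atleast_2d(np.asarray(px,float)); 
    d=np.c_[(px[:,0]-c['cx'])/c['fx'],(px[:,1]-c['cy'])/c['fy'],np.ones(len(px))]
    d=R.from_quat(c['attitude']).apply(d); o=np.asarray(c['xyz'])
    return (o+d*((z-o[2])/d[:,2])[:,None])[:,:2]
def big(m):
    cs,_=cv2.findContours(m.astype(np.uint8),cv2.RETR_EXTERNAL,cv2.CHAIN_APPROX_NONE)
    return max(cs,key=cv2.contourArea)
def circ(c,m,z,r):
    "fit the top circle to the half of the outline away from the camera"
    p=plane(c,cv2.convexHull(big(m))[:,0],z); k=p.mean(0); n=k-np.asarray(c['xyz'])[:2]
    p=p[(p-k)@n>0]
    s=least_squares(lambda x:np.hypot(*(p-x[:2]).T)-x[2],[*k,r],loss='soft_l1',f_scale=.001)
    f=least_squares(lambda x:np.hypot(*(p-x).T)-r,k,loss='soft_l1',f_scale=.001)
    return f.x.round(4),s.x.round(4)
def hsv(c): return cv2.split(cv2.cvtColor(c['img'],cv2.COLOR_RGB2HSV))
```

Run:
```python
from rig import robot
from h import *
for n in("scene","top"):
    c=robot.camera(n);H,S,V=hsv(c)
    yy,xx=np.mgrid[:480,:640]
    red=((H<4)|(H>172))&(S>180)&(V>60)
    org=(H>=7)&(H<18)&(S>200)&(V>140)
    if n=='top': red&=(xx>250)&(xx<350)&(yy>200)&(yy<320); org&=(xx>160)&(xx<245)&(yy>230)&(yy<310)
    else: red&=(xx>260)&(xx<340)&(yy>200)&(yy<310); org&=(xx>190)&(xx<270)&(yy>270)&(yy<350)
    print(n,'cup',cv2.boundingRect(big(red)),circ(c,red,.12,.037),'ring',cv2.boundingRect(big(org)),circ(c,org,.077,.0395))
    x0,y0=(350,225) if n=='top' else (340,200)
    cr=c['img'][y0:y0+100,x0:x0+130]
    cv2.imwrite(f'pics/sc_{n}.png',cv2.resize(cr,None,fx=6,fy=6,interpolation=cv2.INTER_CUBIC)[:,:,::-1])
    # dark handle
    d=(V<60)&(S<120)
    b=(xx>x0)&(xx<x0+130)&(yy>y0)&(yy<y0+100)
    ct=big(d&b); r=cv2.minAreaRect(ct);print('handle',r); print(plane(c,cv2.boxPoints(r),.038).round(4))
```

```text
scene cup (280, 223, 41, 70) (array([0.4714, 0.1829]), array([0.4726, 0.182 , 0.0358])) ring (206, 290, 10, 18) (array([0.5027, 0.3878]), array([ 36.9509,  94.5332, 100.9934]))
handle ((368.0, 225.5), (23.0, 2.0), 90.0)
[[ 0.5113 -0.0297]
 [ 0.5086 -0.033 ]
 [ 0.4552  0.0207]
 [ 0.4578  0.0238]]
top cup (277, 234, 52, 52) (array([0.4718, 0.1773]), array([0.4734, 0.1782, 0.0356])) ring (168, 249, 51, 51) (array([0.4589, 0.3389]), array([0.4589, 0.3413, 0.0377]))
handle ((428.18731689453125, 259.69549560546875), (8.302864074707031, 53.1563835144043), 46.2188720703125)
[[ 0.4575  0.0245]
 [ 0.5139 -0.0366]
 [ 0.5045 -0.045 ]
 [ 0.4483  0.016 ]]
```

View pics/sc_top.png

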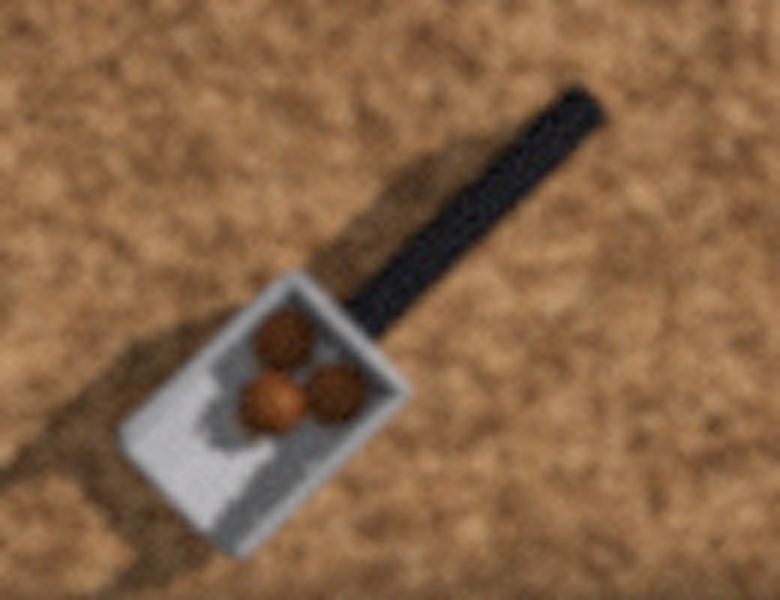

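View pics/sc_scene.png

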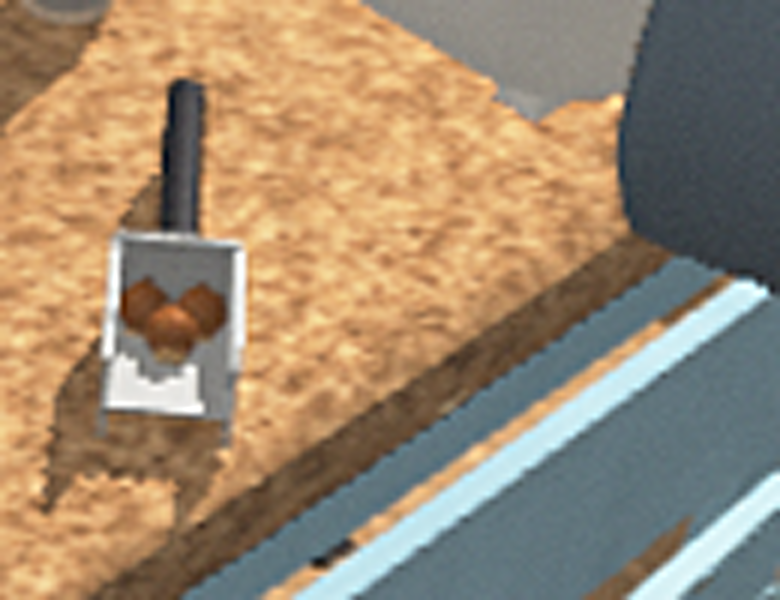

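The two crops show the nose pointing to the lower left and the handle's far end at about (448,242) in the full top image. That gives a scoop yaw of about 132.7° and a grip point near (0.479,-0.008). The dish rack sits on the direct path, so I go up and turn first.

Call:
creep_tool(offsets=[[0,0,-0.036,-0.1238],[0,0,-0.036,-0.1238],[0,0,-0.036,-0.1238],[0,0,-0.036,-0.1238],[0,0,-0.036,-0.1238],[0,0,-0.036,-0.1238],[0,0,-0.03,-0.1238],[0,0,0,-0.1238],[0,0,0,-0.1238],[0,0,0,-0.1238],[0,0,0,-0.1238],[0,0,0,-0.1238],[0,0,0,-0.1238],[0,0,0,-0.1238],[0,0,0,-0.1238]], jaw=0.087, grip_force=10)

```text
time: 1.45
position: [0.2768, -0.5601, 0.4681]
tool_rot: [0.398, 0.917, 0.0, -0.0]
ft_force: [-0.6, -0.5, -0.1]
grip_width: 0.0872
grip_force: 0.0
```

Call:
creep_tool(offsets=[[0.0179,0.0348,0,0],[0.0179,0.0348,0,0],[0.0179,0.0348,0,0],[0.0179,0.0348,0,0],[0.0179,0.0348,0,0],[0.0179,0.0348,0,0],[0.0179,0.0348,0,0],[0.0179,0.0348,0,0],[0.0179,0.0348,0,0],[0.0179,0.0348,0,0],[0.0179,0.0348,0,0],[0.0179,0.0348,0,0],[0.0179,0.0348,0,0],[0.0179,0.0348,0,0],[0.0179,0.0348,0,0],[0,0,0,0]])

```text
time: 2.78
position: [0.4794, -0.0028, 0.4684]
tool_rot: [0.397, 0.918, 0.002, -0.0]
ft_force: [0.5, -0.8, 0.8]
grip_width: 0.0867
grip_force: 0.0
```

Add to h.py:
```python
def state():
    from rig import robot
    o=robot.get_obs(); r=R.from_quat(o['tool_rot']).as_matrix()
    print('t',round(o['time'],2),'tcp',o['position'].round(4) if hasattr(o['position'],'round') else o['position'],'yaw',np.degrees(np.arctan2(r[1,0],r[0,0])).round(2),'zdir',r[:,2].round(3),'q',np.round(o['q'],2),'F',np.round(o['ft_force'],1),'w',round(o['grip_width'],4),'gf',round(o['grip_force'],1))
    return o,r
def totool(r,d): return (r.T@np.asarray(d,float)).round(4)
```

Run:
```python
from rig import robot
from h import *
state()
c=robot.camera('top');cv2.imwrite('pics/top1.png',c['img'][:,:,::-1])
print('mug rim z.094',plane(c,[[375,175]],.094),'mug handle tip',plane(c,[[418,187]],.08),'salt top',plane(c,[[472,172]],.09),'jar top',plane(c,[[231,163]],.094))
c=robot.camera('wrist');cv2.imwrite('pics/wrist1.png',c['img'][:,:,::-1]); print({k:v for k,v in c.items() if k!='img'})
```

```text
t 2.78 tcp [ 0.4794 -0.0028  0.4684] yaw 133.17 zdir [ 0.001  0.004 -1.   ] q [-0.24  0.11  1.38  0.    1.65 -1.  ] F [ 0.5 -0.8  0.8] w 0.0867 gf 0.0
mug rim z.094 [[0.60042638 0.07330005]] mug handle tip [[0.58520505 0.00841509]] salt top [[ 0.60469732 -0.07067848]] jar top [[0.62072442 0.28530153]]
{'fx': 371.64829954431775, 'fy': 371.64829954431775, 'cx': 322.4346858087883, 'cy': 237.48316261247683, 'xyz': array([0.42919234, 0.04710935, 0.63037908]), 'attitude': array([0.92182193, 0.36412817, 0.04910361, 0.12346596])}
```

View pics/top1.png

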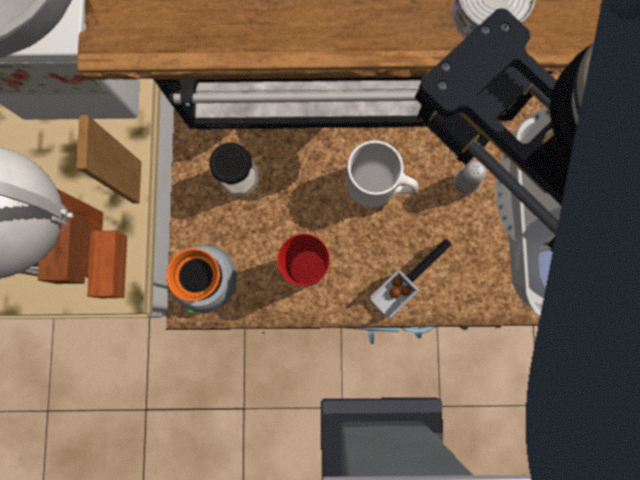

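View pics/wrist1.png

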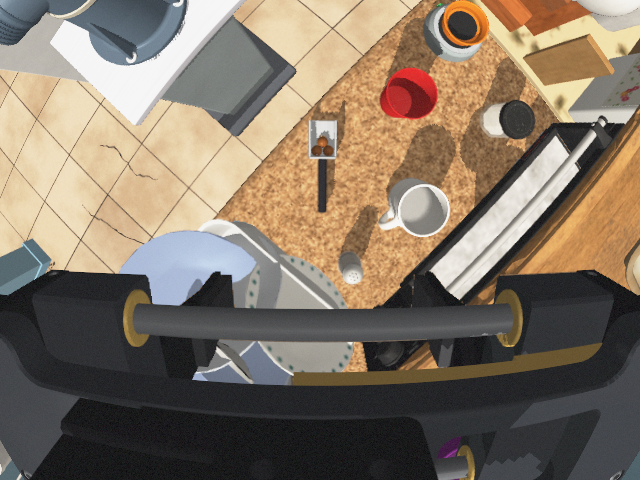

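The top view is unobstructed for now, with the gripper at the upper right. The wrist view shows the handle at (322,160–211), parallel to tool x, so the yaw matches. The body's long side runs along tool y, and I estimate about 7 mm clearance to the mug. I'll refine with the wrist fisheye and better masks.

Add to h.py:
```python
def fish(c,px,z):
    px=np.atleast_2d(np.asarray(px,float)); u=(px-[c['cx'],c['cy']])/c['fx']; r=np.hypot(*u.T)
    d=np.c_[u*(np.sin(r)/np.maximum(r,1e-9))[:,None],np.cos(r)]
    d=R.from_quat(c['attitude']).apply(d); o=np.asarray(c['xyz'])
    return (o+d*((z-o[2])/d[:,2])[:,None])[:,:2]
def circ2(p,cam,r):
    k=p.mean(0); n=k-np.asarray(cam)[:2]; p=p[(p-k)@n>0]
    return least_squares(lambda x:np.hypot(*(p-x).T)-r,k,loss='soft_l1',f_scale=.001).x.round(4)
```

Run:
```python
from rig import robot
from h import *
o,r=state()
yy,xx=np.mgrid[:480,:640]
def box(a,b,c,d): return (xx>a)&(xx<b)&(yy>c)&(yy<d)
c=robot.camera('wrist');H,S,V=hsv(c)
ct=big((V<60)&box(305,340,155,225)); rc=cv2.minAreaRect(ct); bp=cv2.boxPoints(rc); print(rc); print('handle',fish(c,bp,.038).round(4))
red=((H<5)|(H>170))&(S>150)&(V>50)&box(370,450,60,125)
org=(H>=5)&(H<20)&(S>180)&(V>120)&box(430,500,0,60)
hull=lambda m:cv2.convexHull(big(m))[:,0]
print('cup',circ2(fish(c,hull(red),.12),c['xyz'],.037)); print('ring',circ2(fish(c,hull(org),.077),c['xyz'],.0395),cv2.boundingRect(big(org)))
c=robot.camera('scene');H,S,V=hsv(c)
org=(H>=5)&(H<20)&(S>190)&(V>120)&box(195,262,275,342); org=cv2.morphologyEx(org.astype(np.uint8),cv2.MORPH_OPEN,np.ones((3,3)))
print('scene ring',circ2(plane(c,hull(org),.077),c['xyz'],.0395),cv2.boundingRect(big(org)))
red=((H<5)|(H>170))&(S>150)&(V>50)&box(270,330,215,300)
print('scene cup',circ2(plane(c,hull(red),.12),c['xyz'],.037),cv2.boundingRect(big(red)))
```

```text
t 2.88 tcp [ 0.4784 -0.0076  0.4683] yaw 132.91 zdir [-0.001 -0.    -1.   ] q [-0.25  0.11  1.38 -0.    1.65 -1.  ] F [-0.   0.3  0. ] w 0.0865 gf 0.0
((323.5, 184.5), (51.0, 7.0), 90.0)
handle [[ 0.4486  0.0185]
 [ 0.4567  0.0261]
 [ 0.5132 -0.0343]
 [ 0.5049 -0.0421]]
cup [0.4729 0.1797]
ring [0.4578 0.3435] (443, 1, 47, 44)
scene ring [0.4568 0.3475] (231, 285, 19, 24)
scene cup [0.5065 0.1537] (280, 222, 41, 71)
```

Call:
creep_tool(offsets=[[0,0,0.04,0],[0,0,0.04,0],[0,0,0.04,0],[0,0,0.04,0],[0,0,0.04,0],[0,0,0.04,0],[0,0,0.04,0],[0,0,0.04,0],[0,0,0.04,0],[0,0,0.04,0],[0,0,0.02,0],[0,0,0.015,0],[0,0,0.012,0],[0,0,0.009,0],[0,0,0,0]], jaw=0.05, grip_force=10)

```text
time: 4.23
position: [0.4778, -0.0104, 0.0112]
tool_rot: [0.402, 0.915, -0.0, -0.001]
ft_force: [0.4, 0.2, -0.8]
grip_width: 0.0497
grip_force: 0.0
```

Run:
```python
from rig import robot
from h import *
state()
c=robot.camera('top');cv2.imwrite('pics/t2.png',cv2.resize(c['img'][120:345,300:600],None,fx=2.5,fy=2.5)[:,:,::-1])
```

```text
t 4.23 tcp [ 0.4778 -0.0104  0.0112] yaw 132.53 zdir [-0.003  0.001 -1.   ] q [-0.26  0.72  1.95 -0.    0.48 -1.  ] F [ 0.4  0.2 -0.8] w 0.0497 gf 0.0
```

View pics/t2.png

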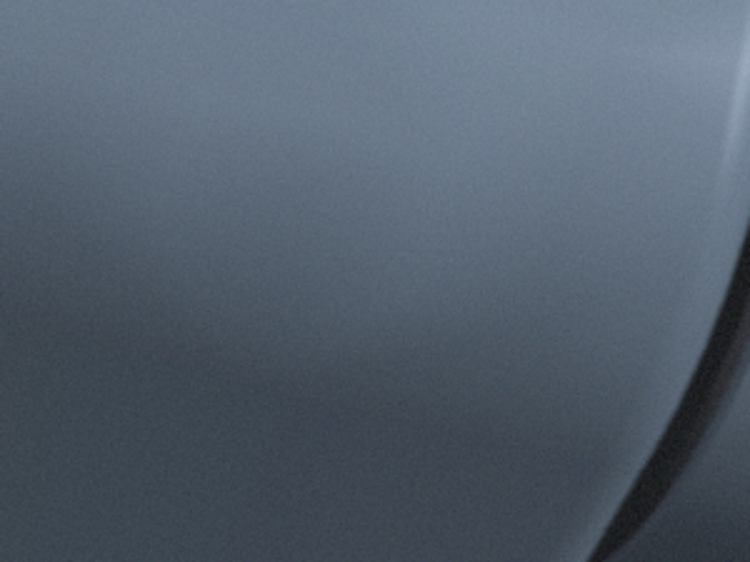

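The arm fills the top view, so it's no use here. Forces are nil and nothing has been touched. I close firmly and lift.

Call:
creep_tool(offsets=[[0,0,0,0],[0,0,0,0],[0,0,0,0],[0,0,0,0],[0,0,0,0],[0,0,0,0],[0,0,0,0],[0,0,0,0]], jaw=0, grip_force=40)

```text
time: 4.95
position: [0.4789, -0.009, 0.0128]
tool_rot: [0.401, 0.916, 0.0, 0.0]
ft_force: [-0.0, 0.9, 3.1]
grip_width: 0.0137
grip_force: 40.0
```

Call:
creep_tool(offsets=[[0,0,-0.01,0],[0,0,-0.02,0],[0,0,-0.03,0],[0,0,-0.03,0],[0,0,-0.03,0],[0,0,-0.03,0],[0,0,-0.03,0],[0,0,-0.03,0],[0,0,-0.02,0],[0,0,0,0],[0,0,0,0]])

```text
time: 5.87
position: [0.4784, -0.0091, 0.2436]
tool_rot: [0.401, 0.916, 0.0, 0.001]
ft_force: [-0.3, 0.2, -2.1]
grip_width: 0.0138
grip_force: 40.0
```

Run:
```python
from rig import robot
from h import *
o,r=state(); print(o['moment'])
a=robot.camera('wrist')['img'];b=robot.camera('scene')['img']
cv2.imwrite('pics/v3.png',np.hstack([cv2.resize(a,(400,300)),cv2.resize(b[50:350,200:600],(400,300))])[:,:,::-1])
```

```text
t 5.87 tcp [ 0.4784 -0.0091  0.2436] yaw 132.69 zdir [ 0.002 -0.001 -1.   ] q [-0.25  0.3   1.77 -0.    1.07 -1.  ] F [-0.3  0.2 -2.1] w 0.0138 gf 40.0
[-0.03744571 -0.14684718 -0.0021874 ]
```

View pics/v3.png

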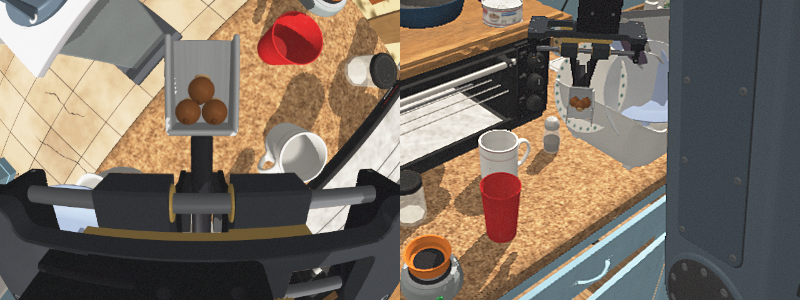

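Left half (wrist): the scoop is held level and all three nuts are in it. Right half (scene): nothing else has moved. Now I carry it to a point 72 mm short of the beaker's axis.

Call:
creep_tool(offsets=[[0.006,0.01,0.002,0],[0.011,0.0195,0.0045,0],[0.0117,0.0205,0.0045,0],[0.0117,0.0205,0.0045,0],[0.0117,0.0205,0.0045,0],[0.011,0.0195,0.0045,0],[0.0072,0.0127,0.0025,0],[0,0,0,0],[0,0,0,0]])

```text
time: 6.72
position: [0.5202, 0.1272, 0.2136]
tool_rot: [0.4, 0.916, -0.001, -0.002]
ft_force: [-0.6, -1.0, -2.3]
grip_width: 0.0137
grip_force: 40.0
```

Call:
creep_tool(offsets=[[0,0,0,0],[0,0,0,0],[0,0,0,0]], jaw=0, grip_force=15)

```text
time: 6.97
position: [0.5211, 0.1254, 0.2154]
tool_rot: [0.402, 0.916, -0.0, -0.0]
ft_force: [0.7, 0.0, -1.7]
grip_width: 0.0138
grip_force: 15.0
```

```bash
python3 - <<'E'
from rig import robot
from h import *
o,r=state()
yy,xx=np.mgrid[:480,:640]
c=robot.camera('wrist');H,S,V=hsv(c); np.save('w15.npy',c['img'])
red=((H<5)|(H>170))&(S>150)&(V>50)
p=cv2.convexHull(big(red))[:,0];print(cv2.boundingRect(p), circ2(fish(c,p,.12),c['xyz'],.037))
c=robot.camera('scene');H,S,V=hsv(c)
E
```

```text
t 6.97 tcp [0.5211 0.1254 0.2154] yaw 132.62 zdir [-0.001 -0.    -1.   ] q [ 0.03  0.42  1.66 -0.    1.06 -0.72] F [ 0.7  0.  -1.7] w 0.0138 gf 15.0
(546, 222, 4, 3) [0.6239 0.2319]
```

Add to h.py:
```python
def look(tag):
    "brown nuts in the wrist view: blobs inside the tray region, and change against the level picture"
    from rig import robot
    c=robot.camera('wrist'); a=np.load('w15.npy'); H,S,V=hsv(c)
    m=((H>=5)&(H<16)&(S>120)&(V>50)&(V<200)); m[:, :230]=0; m[:,420:]=0; m[230:]=0
    d=cv2.absdiff(cv2.blur(a,(5,5)),cv2.blur(c['img'],(5,5))).max(2)[:235,230:420]
    cs=[cv2.boundingRect(k) for k in cv2.findContours(m.astype(np.uint8),cv2.RETR_EXTERNAL,cv2.CHAIN_APPROX_NONE)[0] if cv2.contourArea(k)>150]
    print(tag,'brown',cs,'changed px',int((d>40).sum())); cv2.imwrite(f'pics/{tag}.png',c['img'][:,:,::-1])
```

```bash
python3 -c "from h import *;look('g15')"
```

```text
g15 brown [(373, 168, 47, 62), (285, 119, 82, 80), (275, 1, 99, 63), (399, 0, 21, 31)] changed px 0
```

Call:
creep_tool(offsets=[[0,0,0,0],[0,0,0,0],[0,0,0,0]], jaw=0, grip_force=9)

```text
time: 7.37
position: [0.5214, 0.126, 0.2157]
tool_rot: [0.401, 0.916, 0.0, 0.0]
ft_force: [0.4, 0.4, -2.0]
grip_width: 0.0142
grip_force: 9.0
```

```bash
python3 -c "from h import *;look('g9')"
```

```text
g9 brown [(370, 169, 50, 61), (285, 118, 82, 81), (399, 0, 21, 32), (275, 0, 113, 64)] changed px 26
```

Call:
creep_tool(offsets=[[0,0,0,0],[0,0,0,0]], jaw=0, grip_force=6)

```text
time: 7.58
position: [0.5214, 0.1261, 0.2156]
tool_rot: [0.401, 0.916, 0.0, 0.0]
ft_force: [0.0, 0.4, -1.4]
grip_width: 0.0138
grip_force: 6.0
```

```bash
python3 -c "from h import *;look('g6')"
```

```text
g6 brown [(360, 204, 47, 26), (383, 168, 37, 61), (285, 159, 40, 40), (315, 119, 52, 80), (275, 4, 101, 60), (399, 0, 21, 32)] changed px 27
```

Call:
creep_tool(offsets=[[0,0,0,0],[0,0,0,0]], jaw=0, grip_force=4.5)

```text
time: 7.8
position: [0.5214, 0.1262, 0.2155]
tool_rot: [0.401, 0.916, -0.0, -0.0]
ft_force: [0.6, -0.1, -1.8]
grip_width: 0.0138
grip_force: 4.5
```

```bash
python3 -c "from h import *;look('g45')"
```

```text
g45 brown [(368, 168, 52, 62), (287, 163, 38, 38), (315, 125, 50, 76), (249, 71, 19, 29), (275, 4, 127, 87), (399, 0, 21, 32)] changed px 5374
```

Call:
creep_tool(offsets=[[0,0,0,0],[0,0,0,0]], jaw=0, grip_force=3.6)

```text
time: 8.02
position: [0.5214, 0.1261, 0.2156]
tool_rot: [0.401, 0.916, 0.0, -0.0]
ft_force: [0.6, -0.3, -0.9]
grip_width: 0.0141
grip_force: 3.6
```

```bash
python3 -c "from h import *;look('g36')"
```

```text
g36 brown [(369, 168, 51, 62), (292, 165, 33, 36), (317, 134, 42, 68), (250, 4, 152, 111), (399, 0, 21, 32)] changed px 13786
```

Call:
creep_tool(offsets=[[0,0,0,0]], jaw=0, grip_force=3.6)

```text
time: 8.15
position: [0.5214, 0.1261, 0.2156]
tool_rot: [0.401, 0.916, 0.0, 0.0]
ft_force: [0.3, 0.6, -1.6]
grip_width: 0.0142
grip_force: 3.6
```

```bash
python3 -c "from h import *;look('h1')"
```

Run:
```python
import cv2,numpy as np
from rig import robot
cv2.imwrite('pics/v4.png',np.hstack([cv2.resize(cv2.imread('pics/h1.png'),(400,300)),cv2.resize(robot.camera('scene')['img'][100:325,200:500][:,:,::-1],(400,300))]))
```

```text
h1 brown [(368, 168, 52, 62), (296, 103, 58, 40), (399, 0, 21, 32), (248, 0, 154, 110)] changed px 16226
```

View pics/v4.png

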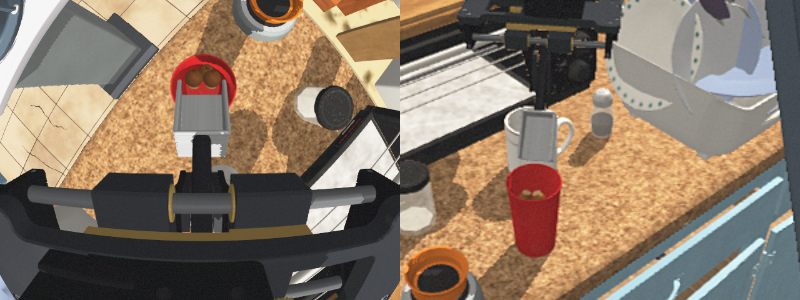

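The wrist view shows the scoop pitched about 50–60° with nuts dropping into the beaker, and the scene view agrees. I clamp to hold this pitch and check.

Call:
creep_tool(offsets=[[0,0,0,0],[0,0,0,0],[0,0,0,0]], jaw=0, grip_force=40)

```text
time: 8.5
position: [0.5214, 0.1262, 0.2156]
tool_rot: [0.401, 0.916, 0.0, 0.0]
ft_force: [0.1, -0.2, -1.4]
grip_width: 0.0138
grip_force: 40.0
```

```bash
python3 -c "
from h import *;look('h2');state()
from rig import robot
a=cv2.imread('pics/h2.png')[60:300,200:440]; b=robot.camera('scene')['img'][150:320,240:410][:,:,::-1]
cv2.imwrite('pics/v5.png',np.hstack([cv2.resize(a,(400,400)),cv2.resize(b,(400,400))]))"
```

```text
h2 brown [(367, 168, 53, 62), (317, 120, 18, 19), (248, 4, 154, 110), (399, 0, 21, 32)] changed px 16425
t 8.55 tcp [0.5214 0.1262 0.2156] yaw 132.69 zdir [-0.  0. -1.] q [ 0.03  0.42  1.66  0.    1.06 -0.72] F [-0.1  0.6 -1.1] w 0.014 gf 40.0
```

View pics/v5.png

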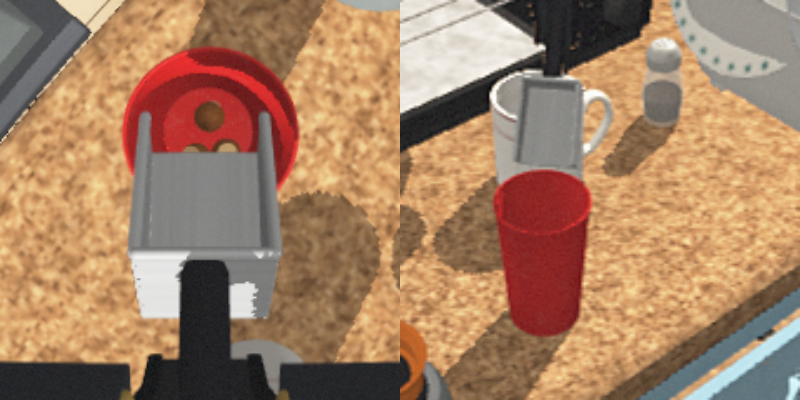

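That crop shows all three nuts at the beaker's bottom, the scoop empty and the beaker upright. All 10 views are now used, so I rely on measured numbers from here. Next I work out the pitch from the nose edge pixel and move to the laying place.

Call:
creep_tool(offsets=[[0,0,-0.02,0],[0,0,-0.02,0],[0,-0.01,0,0],[-0.0005,-0.02,0,0],[-0.0005,-0.023,0,0],[-0.0005,-0.023,0,0],[-0.0005,-0.023,0,0],[-0.0005,-0.016,0,0],[0,-0.008,0,0],[0,0,0.035,0],[0,0,0.035,0],[0,0,0.035,0],[0,0,0.025,0],[0,0,0.015,0],[0,0,0,0],[0,0,0,0]])

```text
time: 9.93
position: [0.4322, 0.041, 0.1099]
tool_rot: [0.401, 0.916, -0.0, -0.001]
ft_force: [1.1, 0.1, -1.3]
grip_width: 0.0137
grip_force: 40.0
```

Run:
```python
from h import *
from rig import robot
o,r=state()
c=robot.camera('wrist'); g=o['position']-.0187*r[:,2]
u=(np.array([323,151.])-[c['cx'],c['cy']])/c['fx'];q=np.hypot(*u);d=np.r_[u*np.sin(q)/q,np.cos(q)]
d=R.from_quat(c['attitude']).apply(d); ox=c['xyz']-g
b=d@ox; s=-b+np.array([1,-1])*np.sqrt(max(b*b-ox@ox+.101**2,0)); 
for k in s:
    p=r.T@(ox+k*d); print(p.round(4),'pitch',np.degrees(np.arctan2(p[2],p[0])-np.arctan2(.014,.1)))
t=robot.camera('top'); print('edge',plane(t,[[300,327]],0))
```

```text
t 9.93 tcp [0.4322 0.041  0.1099] yaw 132.68 zdir [-0.002  0.    -1.   ] q [-0.16  0.48  2.01  0.    0.66 -0.91] F [ 1.1  0.1 -1.3] w 0.0137 gf 40.0
[0.0649 0.0004 0.0774] pitch 42.0272763500786
[ 0.0701  0.0001 -0.0727] pitch -53.9932294100899
edge [[0.38074194 0.18911363]]
```

Call:
creep_tool(offsets=[[-0.007,0,0.012,0],[-0.007,0,0.012,0],[-0.007,0,0.008,0],[0,0,0.004,0],[0,0,0,0],[0,0,0,0]], jaw=0, grip_force=7)

```text
time: 10.53
position: [0.4503, 0.0241, 0.076]
tool_rot: [0.401, 0.916, 0.0, 0.004]
ft_force: [2.0, -3.3, 5.5]
grip_width: 0.0141
grip_force: 7.0
```

Call:
creep_tool(offsets=[[0,0,0.003,0],[-0.006,0,0.0042,0],[-0.006,0,0.0042,0],[-0.0053,0,0.005,0],[-0.0053,0,0.005,0],[-0.0046,0,0.0057,0],[-0.0046,0,0.0057,0]], jaw=0, grip_force=6)

```text
time: 11.12
position: [0.4682, 0.0021, 0.0411]
tool_rot: [0.402, 0.916, 0.0, -0.001]
ft_force: [0.7, -0.2, 0.7]
grip_width: 0.0143
grip_force: 6.0
```

```bash
python3 -c "from h import *;state()"
```

```text
t 11.12 tcp [0.4682 0.0021 0.0411] yaw 132.64 zdir [-0.001  0.001 -1.   ] q [-0.24  0.65  1.96  0.    0.53 -0.98] F [ 0.7 -0.2  0.7] w 0.0143 gf 6.0
```

Call:
creep_tool(offsets=[[-0.0038,0,0.006,0],[-0.0037,0,0.0062,0],[-0.0019,0,0.0042,0],[-0.0018,0,0.0042,0],[-0.0015,0,0.0043,0],[-0.0015,0,0.0043,0],[0,0,0.001,0],[0,0,0,0],[0,0,0,0]], jaw=0, grip_force=5)

```text
time: 11.87
position: [0.4778, -0.0082, 0.0114]
tool_rot: [0.401, 0.916, -0.0, -0.0]
ft_force: [-0.4, -0.9, -1.3]
grip_width: 0.0144
grip_force: 5.0
```

```bash
python3 -c "from h import *;state()"
```

```text
t 11.87 tcp [ 0.4778 -0.0082  0.0114] yaw 132.71 zdir [-0.001  0.    -1.   ] q [-0.25  0.72  1.95 -0.    0.48 -1.  ] F [-0.4 -0.9 -1.3] w 0.0144 gf 5.0
```

Call:
creep_tool(offsets=[[0,0,0.002,0],[0,0,0.002,0],[0,0,0,0],[0,0,0,0]], jaw=0, grip_force=4)

```text
time: 12.2
position: [0.4781, -0.0084, 0.0077]
tool_rot: [0.401, 0.916, -0.0, 0.0]
ft_force: [-0.3, -0.8, 2.9]
grip_width: 0.0142
grip_force: 4.0
```

```bash
python3 -c "from h import *;state()"
```

```text
t 12.2 tcp [ 0.4781 -0.0084  0.0077] yaw 132.7 zdir [ 0. -0. -1.] q [-0.25  0.73  1.95 -0.    0.47 -1.  ] F [-0.3 -0.8  2.9] w 0.0142 gf 4.0
```

Call:
creep_tool(offsets=[[0,0,0,0],[0,0,0,0],[0,0,0,0],[0,0,0,0]], jaw=0.05, grip_force=10)

```text
time: 12.53
position: [0.4782, -0.0083, 0.0075]
tool_rot: [0.401, 0.916, 0.0, 0.0]
ft_force: [-0.1, -0.8, -0.2]
grip_width: 0.0331
grip_force: 0.0
```

```bash
python3 -c "from h import *;state()"
```

```text
t 12.53 tcp [ 0.4782 -0.0083  0.0075] yaw 132.69 zdir [ 0.  0. -1.] q [-0.25  0.73  1.95  0.    0.47 -1.  ] F [-0.1 -0.8 -0.2] w 0.0331 gf 0.0
```

Call:
creep_tool(offsets=[[0,0,-0.02,0],[0,0,-0.03,0],[0,0,-0.04,0],[0,0,-0.04,0],[0,0,-0.04,0],[0,0,-0.04,0],[0,0,-0.02,0],[0,0,0,0],[0,0,0,0]], jaw=0.087)

```text
time: 13.28
position: [0.4785, -0.0084, 0.2387]
tool_rot: [0.401, 0.916, 0.0, 0.002]
ft_force: [0.1, 0.2, -1.1]
grip_width: 0.0856
grip_force: 0.0
```

```bash
python3 - <<'E'
from h import *
from rig import robot
state()
yy,xx=np.mgrid[:480,:640]
c=robot.camera('scene');H,S,V=hsv(c)
for nm,m in(('handle',(V<60)&(S<120)),('steel',(S<60)&(V>110))):
    m=m&(xx>345)&(xx<395)&(yy>205)&(yy<285); ct=big(m);print(nm,cv2.boundingRect(ct),cv2.contourArea(ct), plane(c,[np.array(cv2.minAreaRect(ct)[0])],.038 if nm=='handle' else .03).round(3))
# level scoop at the start, same masks
a=cv2.imread('pics/scene0.png')[:,:,::-1].copy();H,S,V=hsv({'img':a})
for nm,m in(('handle0',(V<60)&(S<120)),('steel0',(S<60)&(V>110))):
    m=m&(xx>345)&(xx<395)&(yy>205)&(yy<285); ct=big(m);print(nm,cv2.boundingRect(ct),cv2.contourArea(ct))
red=((hsv(c)[0]<5)|(hsv(c)[0]>170))&(hsv(c)[1]>150)&(hsv(c)[2]>50)&(xx>270)&(xx<330)&(yy>215)&(yy<300); print('cup',cv2.boundingRect(big(red)))
c=robot.camera('wrist');H,S,V=hsv(c); cv2.imwrite('pics/w6.png',c['img'][:,:,::-1])
red=((H<5)|(H>170))&(S>150)&(V>50); h=big(red);print('wr cup',cv2.boundingRect(h),circ2(fish(c,cv2.convexHull(h)[:,0],.12),c['xyz'],.037))
E
```

```text
t 13.28 tcp [ 0.4785 -0.0084  0.2387] yaw 132.69 zdir [ 0.003 -0.001 -1.   ] q [-0.25  0.31  1.77  0.    1.06 -1.  ] F [ 0.1  0.2 -1.1] w 0.0856 gf 0.0
handle (367, 213, 4, 24) 18.5 [[ 0.484 -0.007]]
steel (357, 237, 25, 36) 627.5 [[0.425 0.05 ]]
handle0 (367, 214, 3, 24) 20.5
steel0 (357, 238, 24, 32) 634.5
cup (280, 222, 41, 71)
wr cup (414, 18, 107, 88) [0.4736 0.1794]
```

The scoop is level again on its original spot and the beaker hasn't moved (about 0.473, 0.179). Now I turn to yaw 90°, so the tool's long side lies along world x, and go above the beaker.

Call:
creep_tool(offsets=[[0,0,0,0.124],[0,0,0,0.124],[0,0,0,0.124],[0,0,0,0.124],[0,0,0,0.124],[0,0,0,0.125],[0.02,0,0,0],[0.035,-0.001,0,0],[0.04,-0.0015,0,0],[0.04,-0.0015,0,0],[0.035,-0.0013,0,0],[0.0174,0,0,0],[0,0,0,0],[0,0,0,0]], jaw=0.087, grip_force=10)

```text
time: 14.55
position: [0.4714, 0.1796, 0.2355]
tool_rot: [0.706, 0.708, -0.002, -0.001]
ft_force: [-0.5, 0.0, 0.6]
grip_width: 0.087
grip_force: 0.0
```

Run:
```python
from h import *
from rig import robot
o,r=state()
c=robot.camera('wrist');H,S,V=hsv(c); cv2.imwrite('pics/w7.png',c['img'][:,:,::-1])
red=((H<5)|(H>170))&(S>150)&(V>50); h=big(red);print('wr cup',cv2.boundingRect(h),circ2(fish(c,cv2.convexHull(h)[:,0],.12),c['xyz'],.037))
org=cv2.morphologyEx(((H>=5)&(H<20)&(S>190)&(V>120)).astype(np.uint8),cv2.MORPH_OPEN,np.ones((3,3)))
for k in cv2.findContours(org,cv2.RETR_EXTERNAL,cv2.CHAIN_APPROX_NONE)[0]:
    if cv2.contourArea(k)>600:
        p=fish(c,cv2.convexHull(k)[:,0],.077); print('orange',cv2.boundingRect(k),cv2.contourArea(k),circ2(p,c['xyz'],.0395),cv2.minEnclosingCircle(p.astype(np.float32)))
```

```text
t 14.55 tcp [0.4714 0.1796 0.2355] yaw 90.15 zdir [-0.004 -0.001 -1.   ] q [ 0.14  0.35  1.71 -0.    1.08  0.14] F [-0.5  0.   0.6] w 0.087 gf 0.0
wr cup (280, 179, 94, 97) [0.4741 0.1818]
orange (265, 0, 89, 77) 5343.5 [0.4586 0.3431] ((0.4586116075515747, 0.3446013629436493), 0.03879402205348015)
```

Call:
creep_tool(offsets=[[0,0,0.025,0],[0,0,0.035,0],[0,0,0.03,0],[0,0,0.01,0],[0,0,0.01,0],[0,0,0.01,0]])

```text
time: 15.1
position: [0.4735, 0.1782, 0.1172]
tool_rot: [0.708, 0.707, 0.0, 0.0]
ft_force: [0.8, 0.8, -0.4]
grip_width: 0.087
grip_force: 0.0
```

```bash
python3 -c "from h import *;state()"
```

```text
t 15.1 tcp [0.4735 0.1782 0.1172] yaw 89.91 zdir [ 0.001 -0.    -1.   ] q [ 0.14  0.53  1.83 -0.    0.78  0.14] F [ 0.8  0.8 -0.4] w 0.087 gf 0.0
```

Call:
creep_tool(offsets=[[0,0,0.02,0],[0,0,0.02,0],[0,0,0.015,0],[0,0,0.005,0],[0,0,0,0]])

```text
time: 15.52
position: [0.4729, 0.1788, 0.0571]
tool_rot: [0.707, 0.707, -0.0, -0.0]
ft_force: [0.4, 0.6, 0.6]
grip_width: 0.087
grip_force: 0.0
```

Call:
creep_tool(offsets=[[0,0,0,0],[0,0,0,0],[0,0,0,0],[0,0,0,0],[0,0,0,0],[0,0,0,0]], jaw=0.05, grip_force=30)

```text
time: 16.02
position: [0.4738, 0.1792, 0.0586]
tool_rot: [0.707, 0.707, 0.001, 0.001]
ft_force: [0.6, -0.1, 6.4]
grip_width: 0.0707
grip_force: 29.7
```

```bash
python3 -c "from h import *;state()"
```

```text
t 16.02 tcp [0.4738 0.1792 0.0586] yaw 90.0 zdir [ 0.003  0.    -1.   ] q [0.14 0.64 1.86 0.   0.64 0.14] F [ 0.6 -0.1  6.4] w 0.0707 gf 29.7
```

Call:
creep_tool(offsets=[[0,0,-0.005,0],[0,0,-0.015,0],[0,0,-0.03,0],[0,0,-0.03,0],[0,0,-0.02,0],[0.01,-0.001,0,0],[0.025,-0.0023,0,0],[0.03,-0.0027,0,0],[0.03,-0.0028,0,0],[0.03,-0.0027,0,0],[0.025,-0.0023,0,0],[0.0135,-0.0012,0,0],[0,0,0,0],[0,0,0,0]], jaw=0.05, grip_force=30)

```text
time: 17.18
position: [0.4568, 0.3425, 0.1566]
tool_rot: [0.706, 0.708, -0.001, -0.0]
ft_force: [0.1, 0.0, -1.4]
grip_width: 0.0708
grip_force: 29.9
```

Run:
```python
from h import *
from rig import robot
o,r=state()
for n in('scene','top','wrist'):
    c=robot.camera(n);H,S,V=hsv(c)
    f=fish if n=='wrist' else plane
    red=((H<5)|(H>170))&(S>150)&(V>50); h=big(red); b=cv2.boundingRect(h); hp=cv2.convexHull(h)[:,0]
    z=.12+o['position'][2]-.0571
    low=h[:,0][h[:,0,1]>b[1]+b[3]-4].mean(0)
    print(n,b,'rim',circ2(f(c,hp,z),c['xyz'],.037),'axis',cv2.fitLine(h,cv2.DIST_L2,0,.01,.01)[:2].ravel().round(3),'lowpx',low)
    org=cv2.morphologyEx(((H>=5)&(H<20)&(S>190)&(V>120)).astype(np.uint8),cv2.MORPH_OPEN,np.ones((3,3)))
    for k in cv2.findContours(org,cv2.RETR_EXTERNAL,cv2.CHAIN_APPROX_NONE)[0]:
        if cv2.contourArea(k)>300: print('  orange',cv2.boundingRect(k),f(c,[np.array(cv2.minAreaRect(k)[0])],.077).round(4))
    cv2.imwrite(f'pics/p_{n}.png',c['img'][:,:,::-1])
```

```text
t 17.18 tcp [0.4568 0.3425 0.1566] yaw 90.11 zdir [-0.002 -0.002 -1.   ] q [ 0.45  0.54  1.63 -0.    0.97  0.45] F [ 0.1  0.  -1.4] w 0.0708 gf 29.9
scene (190, 233, 55, 74) rim [0.4376 0.3775] axis [0.569 0.822] lowpx [225.         305.10526316]
top (189, 247, 22, 46) rim [0.4448 0.2783] axis [0.088 0.996] lowpx [193.71428571 290.85714286]
wrist (225, 210, 195, 99) rim [0.4571 0.3905] axis [ 1.    -0.006] lowpx [322.49489796 307.39285714]
  orange (270, 184, 112, 68) [[0.4595 0.3619]]
```

Call:
creep_tool(offsets=[[0,0,0.01,0],[0,0,0.01,0],[0,0,0.005,0],[0,0,0.003,0],[0,0,0,0]])

```text
time: 17.75
position: [0.4571, 0.3419, 0.1282]
tool_rot: [0.707, 0.707, -0.001, -0.0]
ft_force: [0.2, -0.2, -0.9]
grip_width: 0.0707
grip_force: 29.9
```

```bash
python3 -c "from h import *;state()"
```

```text
t 17.75 tcp [0.4571 0.3419 0.1282] yaw 89.97 zdir [-0.002 -0.001 -1.   ] q [ 0.45  0.58  1.65 -0.    0.91  0.45] F [ 0.2 -0.2 -0.9] w 0.0707 gf 29.9
```

Call:
creep_tool(offsets=[[0,0,0.003,0],[0,0,0.003,0],[0,0,0.003,0],[0,0,0,0]])

```text
time: 18.08
position: [0.4575, 0.3425, 0.1201]
tool_rot: [0.707, 0.707, -0.0, -0.0]
ft_force: [-0.4, -0.3, -1.2]
grip_width: 0.0707
grip_force: 29.9
```

```bash
python3 -c "from h import *;state()"
```

```text
t 18.08 tcp [0.4575 0.3425 0.1201] yaw 90.0 zdir [-0.001 -0.    -1.   ] q [ 0.45  0.59  1.66 -0.    0.89  0.45] F [-0.4 -0.3 -1.2] w 0.0707 gf 29.9
```

Call:
creep_tool(offsets=[[0,0,0.003,0],[0,0,0.003,0],[0,0,0,0],[0,0,0,0]])

```text
time: 18.42
position: [0.4581, 0.3427, 0.115]
tool_rot: [0.707, 0.707, 0.0, 0.0]
ft_force: [-0.3, -0.9, 2.2]
grip_width: 0.0707
grip_force: 29.8
```

```bash
python3 -c "from h import *;state()"
```

```text
t 18.42 tcp [0.4581 0.3427 0.115 ] yaw 90.0 zdir [ 0.001  0.    -1.   ] q [0.45 0.6  1.66 0.   0.88 0.45] F [-0.3 -0.9  2.2] w 0.0707 gf 29.8
```

Seated: contact at TCP z 0.115, as predicted. Now I press.

Call:
creep_tool(offsets=[[0,0,0.002,0],[0,0,0.003,0],[0,0,0.003,0],[0,0,0,0],[0,0,0,0]], jaw=0.05, grip_force=45)

```text
time: 18.83
position: [0.4582, 0.3427, 0.107]
tool_rot: [0.707, 0.707, 0.0, 0.0]
ft_force: [0.2, -0.9, 6.6]
grip_width: 0.0703
grip_force: 44.6
```

```bash
python3 -c "from h import *;state()"
```

```text
t 18.83 tcp [0.4582 0.3427 0.107 ] yaw 90.0 zdir [ 0.001  0.    -1.   ] q [0.45 0.61 1.67 0.   0.86 0.45] F [ 0.2 -0.9  6.6] w 0.0703 gf 44.6
```

Call:
creep_tool(offsets=[[0,0,0.003,0],[0,0,0.003,0],[0,0,0,0],[0,0,0,0]])

```text
time: 19.17
position: [0.4582, 0.3428, 0.1016]
tool_rot: [0.707, 0.707, 0.001, 0.0]
ft_force: [-0.2, -1.1, 9.1]
grip_width: 0.0702
grip_force: 44.5
```

```bash
python3 -c "from h import *;state()"
```

```text
t 19.17 tcp [0.4582 0.3428 0.1016] yaw 90.0 zdir [ 0.001  0.001 -1.   ] q [0.45 0.62 1.67 0.   0.85 0.45] F [-0.2 -1.1  9.1] w 0.0702 gf 44.5
```

Call:
creep_tool(offsets=[[0,0,0.002,0],[0,0,0,0],[0,0,0,0]])

```text
time: 19.42
position: [0.4583, 0.3429, 0.1014]
tool_rot: [0.707, 0.707, 0.001, 0.0]
ft_force: [-2.8, -3.7, 20.0]
grip_width: 0.0701
grip_force: 44.1
```

Call:
creep_tool(offsets=[[0,0,0.002,0],[0,0,0,0],[0,0,0,0]])

```text
time: 19.67
position: [0.4584, 0.3431, 0.1012]
tool_rot: [0.707, 0.707, 0.001, 0.0]
ft_force: [-5.7, -3.8, 31.1]
grip_width: 0.0703
grip_force: 43.7
```

```bash
python3 -c "from h import *;state()"
```

```text
t 19.67 tcp [0.4584 0.3431 0.1012] yaw 90.0 zdir [ 0.003  0.002 -1.   ] q [0.45 0.62 1.67 0.   0.84 0.45] F [-5.7 -3.8 31.1] w 0.0703 gf 43.7
```

The ring is on its hard stop after about 14 mm of travel. I ease to about 20 N, check that it holds and hand in.

Call:
creep_tool(offsets=[[0,0,-0.002,0],[0,0,0,0],[0,0,0,0],[0,0,0,0],[0,0,0,0],[0,0,0,0]])

```text
time: 20.17
position: [0.4584, 0.3429, 0.1014]
tool_rot: [0.707, 0.707, 0.001, 0.0]
ft_force: [-2.2, -1.8, 20.0]
grip_width: 0.07
grip_force: 44.1
```

Run:
```python
from h import *
from rig import robot
o,r=state()
yy,xx=np.mgrid[:480,:640]
c=robot.camera('scene');H,S,V=hsv(c)
red=((H<5)|(H>170))&(S>150)&(V>50); h=big(red); b=cv2.boundingRect(h); print('cup',b)
m=red&(yy>b[1]+b[3]*.3); 
for y in range(b[1],b[1]+b[3],8): 
    k=np.where(red[y,b[0]:b[0]+b[2]])[0]; print(y,k.min()+b[0],k.max()+b[0])
m=(S<60)&(V>110)&(xx>345)&(xx<395)&(yy>205)&(yy<285); print('scoop',cv2.boundingRect(big(m)))
# projected upright beaker edges for comparison
Rw=R.from_quat(c['attitude'])
for z,rad in((.0633,.0295),(.163,.037)):
    a=np.linspace(0,2*np.pi,60); p=np.c_[.4583+rad*np.cos(a),.343+rad*np.sin(a),np.full(60,z)]-c['xyz']; q=Rw.inv().apply(p); u=q[:,0]/q[:,2]*c['fx']+c['cx']; v=q[:,1]/q[:,2]*c['fy']+c['cy']; print('expect z',z,u.min().round(),u.max().round(),v.min().round(),v.max().round())
```

```text
t 20.17 tcp [0.4584 0.3429 0.1014] yaw 90.0 zdir [ 0.002  0.001 -1.   ] q [0.45 0.62 1.67 0.   0.84 0.45] F [-2.2 -1.8 20. ] w 0.07 gf 44.1
cup (196, 261, 51, 64)
261 198 212
269 197 219
277 200 210
285 202 213
293 205 220
301 208 227
309 210 246
317 213 243
scoop (357, 237, 25, 36)
expect z 0.0633 211.0 247.0 293.0 321.0
expect z 0.163 196.0 246.0 246.0 281.0
```

The beaker's edges match those of an upright, fully pressed beaker: left edge 196→211 and right edge 246. The scoop hasn't moved and the force holds at 20 N.

```bash
python3 -c "from rig import robot; print(robot.hand_in())"
```

```text
the job is handed in; nothing more can be done
None
```

The job is handed in: the three nuts were tipped into the beaker, the scoop is level on its original spot, and the gripped beaker is upright in the ring, held at its stop with about 20 N at about 20 s; the result wasn't reported back.

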